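# Tip out the tally balls and set the tweezers

## Robot

A 6-joint arm with a two-finger parallel gripper is mounted at the origin on the work surface. World frame = base frame: x ahead of the robot, y to its left, z up, the work surface at z = 0. Lengths are in m, angles in degrees, forces in N, time in s.
With the tool pointing down it reaches from about 0.375 to 0.9 m from the base axis. Payload 3.1 kg.
Tool frame: the origin (TCP) lies midway between the tips of the shut fingers; the grasp point (between the pads) lies 19 mm behind it; z points along the fingers, y is the line along which they close (so a half turn about z gives the same grasp; the last joint's range is limited). The gripper opens to 87 mm and grips with 3 to 60 N. Pads are 19 mm wide; open, the fingers measure 117 mm over their backs; the gripper's body (75 mm by 190 mm) begins 51 mm behind the grasp point.
Start: joints at [-84.483, 30.224, 82.088, -0, 67.689, -10.227], TCP at [0.17, -0.602, 0.223] pointing down, gripper open.
Joint ranges: [-176.69, 176.69], [-43.24, 126.21], [12.49, 139.97], [-82, 262], [0, 151.66], [-163.58, 163.58]. Speed limits (degrees/s): [159.86, 159.86, 180, 180, 180, 180].

## Interface

Orientations are given as a 3x3 rotation matrix whose columns are the frame's x, y, z axes.
In Python, from rig import read_state, optics, bot gives the robot as it stands. The module is installed in compiled form; this text tells all that it offers.
- The arm moves only by the tool send_rows, never from a script. Its argument "commands" is a list of rows, each a list of 7 numbers: the turn, a rotation vector about the tool's x, y, z in units of 5 degrees (1.0 is 5 degrees), then the shift along the tool's x, y, z in units of 30 mm (1.0 is 30 mm), then the opening, from 0 (shut) to 1 (fully open). In form: [[rx, ry, rz, tx, ty, tz, gripper], ...]. A call has 1 to 20 rows; each row is the pose to reach, as a shift and turn from the pose commanded when the call began, along the tool's axes at that moment; what a row does not reach only later rows make up. A row lasts 1/12 s, in which the tool goes at most 41.7 mm and 7.16 degrees, less where a joint would pass 70% of its speed; a pose out of reach is approached as far as the arm can. A call with a gripper value outside its range is refused whole. The fingers move at their own pace and stop on an object; the grip force is fixed at half the most. Time passes only in rows, so rows that repeat a pose let the fingers close. It gives the time, the measured TCP pose, the force, the opening and the grip force at its end, in the units of the state.
- read_state(): the state, without advancing time (a new reading comes with each control period).
- optics.capture(name): name is "side" or "top" or "wrist"; returns a dict with "image" (400x640x3 uint8, blue, green, red), "intrinsics" (3x3 intrinsics, pixels), "extrinsics" (4x4, takes a point from world to camera coordinates); the wrist camera has in their place "T_tool_cam" (4x4, takes a point from camera to tool coordinates, whose origin is the TCP and whose axes are the flange's). Camera axes: x right, y down, z forward; pixel columns grow to the right and rows downward; lengths in m; the calibration is good to about 2 mm. A picture is of the moment at which its call begins: read the wrist's pose just before it. There is no depth.
- bot.hand_in(): hands the job in; it is judged then, once.
The state is a dict: "time_s": time; "joint_positions": joint angles; "qvel": joint speeds; "tau": joint torques, N m; "position": TCP position; "tcp_rot": TCP orientation; "force": force on the tool from outside, world axes, zero at the start; "moment": the same for the moment, N m; "opening": opening from 0.0 (shut) to 1.0 (fully open); "grasp_force": force on a finger pad.
Only numpy, scipy, OpenCV 4.12 (cv2) and the standard library are available. Lean on these libraries where they do the work, as an engineer would, in place of code of your own. Each camera call takes 0.05 s, during which the arm holds its last target. There are 200 camera calls.

## Task

Pick up the dark wooden pouring cup, tip all six little balls out of it into the wooden dish, and set the cup back down upright on the table. Then lift the sprung tweezers off their rest, squeeze them until the yellow pointer lines up with the red rider on their crossbar, and hold them level with both tips over the dish, about 100 mm above the table. Finish while still holding them there, pointer steady on the mark and touching nothing else, and leave the other things where they are.

Things in the scene. Friction and masses are not known exactly. Their poses are not given: they have to be found in the camera images.
- cup: Loose dark wooden pouring cup, 130 g, holding the balls. Origin: centre of its box part's underside, z up. Box part 80 mm long (x -40 to 40), 58 mm wide over flat parallel sides (y = -29, 29; 4 mm walls; grip these), 58 mm tall. At -x the front wall slopes out 40 deg from vertical as a spout, roughly towards the robot at first; its cheeks rise to z = 77 mm. Tip 65 deg or more: balls roll out.
- cup_lip (a point): Middle of the spout's lip, at (-84, 0, 58) mm in the cup's frame.
- ball0_center (a point): Centre of a loose yellow tally ball, 22 mm in diameter, 10 g, at first in the cup.
- ball1_center (a point): Centre of a loose blue tally ball, 22 mm in diameter, 10 g, at first in the cup.
- ball2_center (a point): Centre of a loose red tally ball, 22 mm in diameter, 10 g, at first in the cup.
- ball3_center (a point): Centre of a loose orange tally ball, 22 mm in diameter, 10 g, at first in the cup.
- ball4_center (a point): Centre of a loose white tally ball, 22 mm in diameter, 10 g, at first in the cup.
- ball5_center (a point): Centre of a loose black tally ball, 22 mm in diameter, 10 g, at first in the cup.
- dish: Fixed rectangular dish of light wood with a dark red floor, 170 mm (its x) by 130 mm (its y), 32 mm tall, walls 6 mm, inner floor 6 mm up. Origin: centre of its underside, z up.
- rest: Fixed dark wooden rest of the tweezers: plate 150 mm (x) by 90 mm, 4 mm thick, with two cross rails 16 mm tall, 100 mm wide, centred at x = -66 and 66 mm; between them the fingers have room down to the plate. Origin: centre of its underside.
- tweezers: Loose steel sprung tweezers, about 95 g, 190 mm long, lying flat on the rest's rails, 16 mm above the table. Origin: underside, between the finger plates; x towards the tips (roughly towards the robot at first), z up. Limbs 14 mm tall; the -y limb is rigid, the +y limb is hinged 85 mm behind the origin and sprung open. Crossbar over the limbs at x = 50 mm, up to z = 23 mm.
- plates (a point): Place to pinch across the tweezers' y: (0, 5, 12) mm in their frame, midway between the black finger plates when open. Plates 32 mm along x, z 0 to 16 mm, outer faces at y = -22 and about +33 mm when open; parallel when 44 mm apart. Spring force 2.5 N at contact, up to 11 N at the mark: the fingers must hold against it. 1 mm more squeeze moves the pointer about 1.6 mm.
- pointer (a point): Top of the yellow pointer (2.5 mm wide) on the hinged limb, just on the tip side of the crossbar, 22 mm above the tweezers' underside. It moves towards the tweezers' -y as they are squeezed; fully open it stands at y = 37 mm.
- mark (a point): The mark: middle of the red rider (5 mm wide along y) on the crossbar, axes as the tweezers'. It sits at y = 12 to 24 mm in their frame, differs each time and stays put; the pointer can pass it. The gap is right when pointer and mark have the same y in the tweezers' frame.
- tip_fixed (a point): Inner side of the tip of the fixed limb, at (85, -14, 6) mm in the tweezers' frame.
- tip_moving (a point): Inner side of the tip of the hinged limb; about 51 mm from the other tip when open and 20 to 36 mm at the mark.
- chalk_a: Loose cue chalk, cream with blue top, 23 mm cube; leave it.
- chalk_b: Another loose cue chalk, 23 mm cube; leave it.
- remote: Loose black remote control, 150 x 42 x 18 mm; leave it.
- mug: Loose blue mug, 80 mm across, 95 mm tall; leave it.
- brush: Loose wooden table brush, 200 x 32 x 38 mm; leave it.
- jar: Loose amber jar, 64 mm across, 85 mm tall; leave it.

How it is judged (in metres and radians):
On the way, in this order (a step that is already met when the one before it is completed fails the run):
1. all six balls have been tipped from the held cup into the dish (x of ball0_center in the frame of dish between -0.081 and 0.081 m and y of ball0_center in the frame of dish between -0.061 and 0.061 m and height (world z) of each of ball0_center, ball1_center, ball2_center, ball3_center, ball4_center, ball5_center below 0.05 m and x of ball1_center in the frame of dish between -0.081 and 0.081 m and y of ball1_center in the frame of dish between -0.061 and 0.061 m and x of ball2_center in the frame of dish between -0.081 and 0.081 m and y of ball2_center in the frame of dish between -0.061 and 0.061 m and x of ball3_center in the frame of dish between -0.081 and 0.081 m and y of ball3_center in the frame of dish between -0.061 and 0.061 m and x of ball4_center in the frame of dish between -0.081 and 0.081 m and y of ball4_center in the frame of dish between -0.061 and 0.061 m and x of ball5_center in the frame of dish between -0.081 and 0.081 m and y of ball5_center in the frame of dish between -0.061 and 0.061 m and height (world z) of cup above 0.03 m and contact force between the fingers and cup above 0.5 N), for 0.2 s.
2. the cup stands upright on the table, let go (angle between cup's own z axis and vertical below 0.1 rad and height (world z) of cup between -0.005 and 0.006 m and linear speed of cup below 0.02 m/s and contact force between the fingers and cup below 0.05 N), for 0.2 s.
3. the tweezers are held off their rest at the marked gap (y of pointer in the frame of mark between -0.0025 and 0.0025 m and height (world z) of tweezers above 0.05 m and contact force between the fingers and tweezers above 1 N), for 0.3 s.
At the end, for the whole second after the job is handed in: For the last second: tweezers pinched (>1 N), level within 20 deg, still, clear of dish and rest, both tips over the dish and 60 to 180 mm above the table, pointer within 2.5 mm of the mark; all balls in the dish; cup upright on the table, let go (all of step 2 and all of step 3 and x of ball0_center in the frame of dish between -0.081 and 0.081 m and y of ball0_center in the frame of dish between -0.061 and 0.061 m and height (world z) of each of ball0_center, ball1_center, ball2_center, ball3_center, ball4_center, ball5_center below 0.05 m and x of ball1_center in the frame of dish between -0.081 and 0.081 m and y of ball1_center in the frame of dish between -0.061 and 0.061 m and x of ball2_center in the frame of dish between -0.081 and 0.081 m and y of ball2_center in the frame of dish between -0.061 and 0.061 m and x of ball3_center in the frame of dish between -0.081 and 0.081 m and y of ball3_center in the frame of dish between -0.061 and 0.061 m and x of ball4_center in the frame of dish between -0.081 and 0.081 m and y of ball4_center in the frame of dish between -0.061 and 0.061 m and x of ball5_center in the frame of dish between -0.081 and 0.081 m and y of ball5_center in the frame of dish between -0.061 and 0.061 m and x of tip_fixed in the frame of dish between -0.085 and 0.085 m and y of tip_fixed in the frame of dish between -0.065 and 0.065 m and height (world z) of tip_fixed between 0.06 and 0.18 m and x of tip_moving in the frame of dish between -0.085 and 0.085 m and y of tip_moving in the frame of dish between -0.065 and 0.065 m and height (world z) of tip_moving between 0.06 and 0.18 m and angle between tweezers's own z axis and vertical below 0.35 rad and linear speed of tweezers below 0.03 m/s and contact force between tweezers and dish below 0.05 N and contact force between tweezers and rest below 0.05 N); the arm keeps its last pose, push and grip.
It fails at once if a bystander (chalk, remote, mug, brush or jar) is shifted more than 30 mm (distance of any of chalk_a, chalk_b, remote, mug, brush, jar from where it was at the start of the episode above 0.03 m).
It also fails if it takes over 67 s, if anything falls off the work surface, if the arm or the gripper's body presses on something with over 40 N, if the wrist force passes 120 N, or if a joint passes its speed limit or range.

## Working session

There is one attempt and no reset: what is moved stays moved. The work goes in short steps, Python scripts to look and compute and a tool call to move; the robot and the scene stay as the last step left them, time stands still between calls to the robot, and variables do not carry over. Pictures are saved under pics/ and viewed, at most 10 in all, crops included, and the job is handed in when it is done.

Besides the shell and the picture viewer there is one more tool, called after "Emit:" as name(argument=value, ...) on one line, values as JSON. send_rows: Moves the arm, as the interface text tells. Its arguments: {"type":"object","properties":{"commands":{"type":"array","items":{"type":"array","items":{"type":"number"}}}},"required":["commands"]}

```bash
mkdir -p pics
python3 - <<'E'
from rig import read_state, optics, bot
import cv2,numpy as np
s=read_state();print({k:np.round(v,3).tolist() for k,v in s.items()})
for n in ("top","side"):
    c=optics.capture(n);cv2.imwrite(f"pics/{n}0.png",c["image"]);print(n,np.round(c["intrinsics"],1).tolist(),np.round(c["extrinsics"],4).tolist())
c=optics.capture("wrist");print(np.round(c["T_tool_cam"],4).tolist(),c["intrinsics"].tolist())
E
```

```text
{'time_s': 0.0, 'joint_positions': [-84.483, 30.28, 82.157, -0.0, 67.69, -10.226], 'qvel': [0.092, 0.045, -0.011, 0.019, 0.064, -0.017], 'tau': [0.001, -44.004, -17.659, 0.063, 0.058, -0.0], 'position': [0.17, -0.601, 0.222], 'tcp_rot': [[0.962, 0.271, -0.0], [0.271, -0.962, 0.002], [0.0, -0.002, -1.0]], 'force': [-0.185, -0.254, -0.485], 'moment': [0.01, 0.032, 0.059], 'grasp_force': 0.0, 'opening': 1.0}
top [[483.4, 0.0, 318.0], [0.0, 483.4, 197.3], [0.0, 0.0, 1.0]] [[-0.0182, -0.9998, 0.0023, 0.0118], [-0.9819, 0.0174, -0.1886, 0.5349], [0.1885, -0.0056, -0.9821, 1.3306], [0.0, 0.0, 0.0, 1.0]]
side [[418.5, 0.0, 318.2], [0.0, 418.5, 203.1], [0.0, 0.0, 1.0]] [[-0.9991, -0.041, -0.0125, 0.5278], [-0.0173, 0.6522, -0.7579, 0.0684], [0.0392, -0.7569, -0.6523, 1.5778], [0.0, 0.0, 0.0, 1.0]]
[[0.0004, -0.9526, -0.3042, 0.0836], [1.0, 0.0006, -0.0006, 0.0001], [0.0007, -0.3042, 0.9526, -0.163], [0.0, 0.0, 0.0, 1.0]] [[356.9716278135785, 0.0, 318.83314028395415], [0.0, 356.9716278135785, 196.0778238175561], [0.0, 0.0, 1.0]]
```

View pics/top0.png

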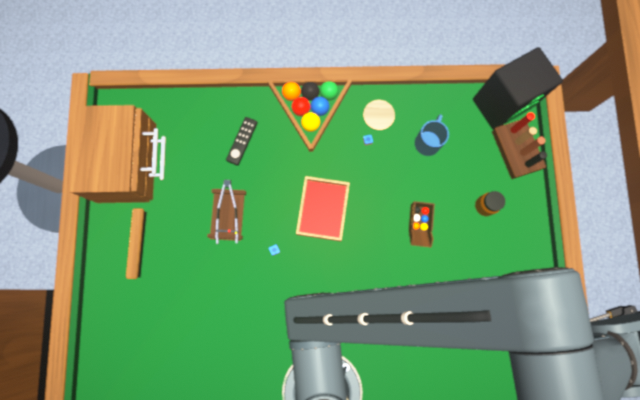

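View pics/side0.png

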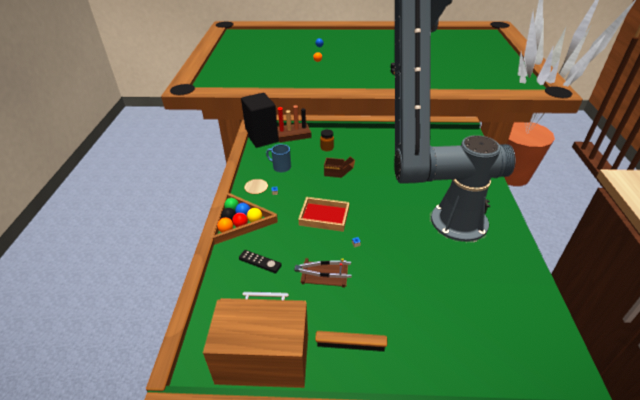

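Top view: cup about (422,222) with the spout down the image (towards the robot), dish (323,208), tweezers (228,212) with tips down, chalks (274,250) and (368,139), jar (490,203), mug (432,135). Side view agrees. Now a zoom for fine measurement.

```bash
cat > h.py <<'E'
from rig import read_state, optics, bot
import cv2,numpy as np
def ray(c,uv,z,T=None):
    """world point on plane z seen at pixel uv; T = world<-camera"""
    if T is None: T=np.linalg.inv(c["extrinsics"])
    d=T[:3,:3]@np.linalg.inv(c["intrinsics"])@[uv[0],uv[1],1.]
    o=T[:3,3]; return o+d*(z-o[2])/d[2]
def wristT(c,s):
    T=np.eye(4);T[:3,:3]=s["tcp_rot"];T[:3,3]=s["position"];return T@c["T_tool_cam"]
def proj(c,P,T=None):
    E=c["extrinsics"] if T is None else np.linalg.inv(T)
    p=c["intrinsics"]@(E[:3,:3]@np.asarray(P).T+E[:3,3:4]); return (p[:2]/p[2]).T
def rz(a): return np.array([[np.cos(a),-np.sin(a),0],[np.sin(a),np.cos(a),0],[0,0,1]])
E
python3 - <<'E'
from h import *
im=cv2.imread("pics/top0.png")
a=cv2.resize(im[170:260,200:300],None,fx=4,fy=4,interpolation=3)
b=cv2.resize(im[170:260,350:450],None,fx=4,fy=4,interpolation=3)
d=cv2.resize(im[170:260,280:380],None,fx=2,fy=2,interpolation=3)
o=np.hstack([a,b]);cv2.imwrite("pics/zoom0.png",o)
c=optics.capture("top")
# dish: red floor
m=(im[:,:,2]>150)&(im[:,:,1]<70)&(im[:,:,0]<70);m[:,:280]=0;m[:,370:]=0;m[:165]=0;m[260:]=0
pts=np.argwhere(m)[:,::-1].astype(np.float32)
w=np.array([ray(c,p,0.006)[:2] for p in pts],np.float32);print(cv2.minAreaRect(w))
for n,(u,v,z) in dict(cup=(422,222,.058),jar=(490,203,.085),mug=(432,135,.09),chA=(274,250,.02),chB=(368,139,.02),tw=(228,212,.02)).items(): print(n,ray(c,(u,v),z).round(3))
E
```

```text
Traceback (most recent call last):
cv2.error: OpenCV(4.12.0) /io/opencv/modules/imgproc/src/convhull.cpp:143: error: (-215:Assertion failed) total >= 0 && (depth == CV_32F || depth == CV_32S) in function 'convexHull'
```

View pics/zoom0.png

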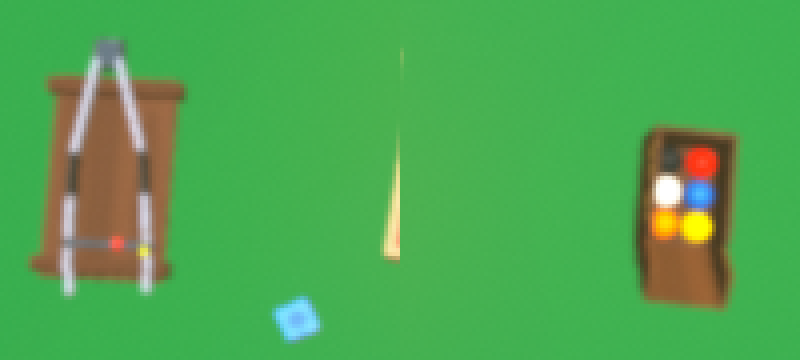

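The zoom shows the tweezers with hinge at full px (227,182), tips (217,243)/(236.5,243), plates (218,213)/(236,213), red rider (229,230.5), yellow pointer (236,233). The cup's back rim corners are (412,202),(434,204), its lip corners (410.5,245),(431,246.5).

Run:
```python
from h import *
im=cv2.imread("pics/top0.png").astype(int)
c=optics.capture("top")
b,g,r=im[...,0],im[...,1],im[...,2]
m=(r>130)&(g<90)&(b<90);m[:,:290]=0;m[:,355:]=0;m[:170]=0;m[250:]=0
pts=np.argwhere(m)[:,::-1]
w=np.array([ray(c,p,0.006)[:2] for p in pts],np.float32);print(len(w),w.mean(0),cv2.minAreaRect(w) if len(w) else 0)
for n,(u,v,z) in dict(cb1=(412,202,.058),cb2=(434,203.8,.058),lip1=(410.5,245,.058),lip2=(431.2,246.5,.058),jar=(490,203,.085),mug=(432,135,.09),chA=(274,250,.02),chB=(368,139,.02),hinge=(227.25,182,.03),tipF=(217.25,243,.028),tipM=(236.5,243,.028),pF=(218.25,213.25,.03),pM=(236,213.25,.03),brush=(135,243,.035),remote=(241,140,.015)).items(): print(n,ray(c,(u,v),z).round(3))
```

```text
0 nan 0
cb1 [ 0.515 -0.264  0.058]
cb2 [ 0.509 -0.327  0.058]
lip1 [ 0.393 -0.254  0.058]
lip2 [ 0.388 -0.311  0.058]
jar [ 0.504 -0.476  0.085]
mug [ 0.702 -0.326  0.09 ]
chA [0.39  0.131 0.02 ]
chB [ 0.716 -0.151  0.02 ]
hinge [0.589 0.266 0.03 ]
tipF [0.412 0.292 0.028]
tipM [0.411 0.237 0.028]
pF [0.497 0.29  0.03 ]
pM [0.496 0.239 0.03 ]
brush [0.415 0.524 0.035]
remote [0.721 0.23  0.015]<stdin>:7: RuntimeWarning: Mean of empty slice.
  ret = ret.dtype.type(ret / rcount)
```

Emit:
send_rows(commands=[[0, 0, 1.5, 4, -2.4, 0, 1], [0, 0, 3, 8, -4.8, 0, 1], [0, 0, 4.36, 12.5, -7.2, 0, 1], [0, 0, 4.36, 12.5, -7.2, 0, 1], [0, 0, 4.36, 12.5, -7.2, 0, 1], [0, 0, 4.36, 12.5, -7.2, 0, 1], [0, 0, 4.36, 12.5, -7.2, 0, 1], [0, 0, 4.36, 12.5, -7.2, 0, 1], [0, 0, 4.36, 12.5, -7.2, 0, 1], [0, 0, 4.36, 12.5, -7.2, 0, 1], [0, 0, 4.36, 12.5, -7.2, 0, 1], [0, 0, 4.36, 12.5, -7.2, 0, 1], [0, 0, 4.36, 12.5, -7.2, 0, 1], [0, 0, 4.36, 12.5, -7.2, 0, 1], [0, 0, 4.36, 12.5, -7.2, 0, 1], [0, 0, 4.36, 12.5, -7.2, 0, 1]])

```text
time_s: 1.58
position: [0.4711, -0.293, 0.2225]
tcp_rot: [[0.994, -0.108, -0.0], [-0.108, -0.994, -0.0], [-0.0, 0.0, -1.0]]
force: [-0.8, -0.2, 0.1]
opening: 0.996
grasp_force: 0.0
```

```bash
cat >> h.py <<'E'
import json
def log():
    s=read_state()
    open("log.jsonl","a").write(json.dumps({k:np.asarray(v).tolist() for k,v in s.items()})+"\n")
    print("t",round(s["time_s"],2),"pos",np.round(s["position"],4),"q",np.round(s["joint_positions"],1),"open",round(s["opening"],3),"gf",round(s["grasp_force"],1),"F",np.round(s["force"],1));print(np.round(s["tcp_rot"],3).tolist());return s
E
python3 - <<'E'
from h import *
im=cv2.imread("pics/top0.png")
print(im[208,323],im[225,323])
s=log();c=optics.capture("wrist");cv2.imwrite("pics/w1.png",c["image"])
c=optics.capture("top");hsv=cv2.cvtColor(im,cv2.COLOR_BGR2HSV)
m=((hsv[...,0]<8)|(hsv[...,0]>172))&(hsv[...,1]>140);m[:,:290]=0;m[:,358:]=0;m[:170]=0;m[250:]=0
w=np.array([ray(c,p,0.006)[:2] for p in np.argwhere(m)[:,::-1]],np.float32);print(len(w),w.mean(0),cv2.minAreaRect(w))
E
```

```text
[ 98 112 254] [102 116 254]
t 1.58 pos [ 0.4711 -0.293   0.2225] q [-43.4  24.8  92.3  -0.   62.9  52.8] open 0.996 gf 0.0 F [-0.8 -0.2  0.1]
[[0.994, -0.108, -0.0], [-0.108, -0.994, -0.0], [-0.0, 0.0, -1.0]]
1980 [ 0.5112897 -0.0109741] ((0.5119308829307556, -0.01130501925945282), (0.11432380229234695, 0.1525164395570755), 80.52625274658203)
```

View pics/w1.png

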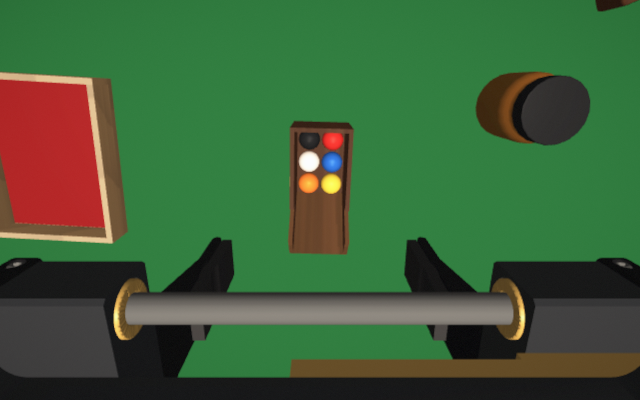

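The wrist view shows the cup's back rim corners at (293,123),(352,124) and lip corners (290,251),(348,253), slightly ahead of the fingers and between them; the dish is at the left and the jar at the right.

Run:
```python
from h import *
s=read_state();c=optics.capture("wrist");T=wristT(c,s)
P=[ray(c,p,.058,T)[:2] for p in [(292,123),(352.5,124.5),(290,251),(348,253)]]
print(np.round(P,4)); b=(P[0]+P[1])/2;l=(P[2]+P[3])/2;d=b-l;print(np.linalg.norm(d),np.linalg.norm(P[0]-P[1]),np.degrees(np.arctan2(d[1],d[0])));d/=np.linalg.norm(d)
o=b-.04*d;print("origin",o,l+.084*d,"offset in tool",s["tcp_rot"].T@np.r_[o-s["position"][:2],0])
# balls height check
print(ray(c,(331,184),.035,T),ray(c,(321,162),.02,T))
```

```text
[[ 0.5219 -0.274 ]
 [ 0.5147 -0.3283]
 [ 0.3953 -0.2554]
 [ 0.3868 -0.3137]]
0.12828921969824036 0.0547612113651089 -7.453125905056359
origin [ 0.47860264 -0.29598851] [ 0.47434966 -0.29543214] offset in tool [ 7.67496606e-03  2.26387385e-03 -4.06433531e-07]
[ 0.4545074  -0.30364769  0.035     ] [ 0.47507934 -0.29564781  0.02      ]
```

Emit:
send_rows(commands=[[0, 0, 0.2, 0.2, 0.08, 1, 1], [0, 0, 0.2, 0.2, 0.08, 2, 1], [0, 0, 0.2, 0.2, 0.08, 3, 1], [0, 0, 0.2, 0.2, 0.08, 4, 1], [0, 0, 0.2, 0.2, 0.08, 5, 1], [0, 0, 0.2, 0.2, 0.08, 6, 1], [0, 0, 0.2, 0.2, 0.08, 6.5, 1], [0, 0, 0.2, 0.2, 0.08, 6.8, 1], [0, 0, 0.2, 0.2, 0.08, 6.8, 1], [0, 0, 0.2, 0.2, 0.08, 6.8, 0.8], [0, 0, 0.2, 0.2, 0.08, 6.8, 0.72], [0, 0, 0.2, 0.2, 0.08, 6.8, 0.65], [0, 0, 0.2, 0.2, 0.08, 6.8, 0.5], [0, 0, 0.2, 0.2, 0.08, 6.8, 0.4], [0, 0, 0.2, 0.2, 0.08, 6.8, 0.4], [0, 0, 0.2, 0.2, 0.08, 6.8, 0.4]])

```text
time_s: 3.07
position: [0.4781, -0.2952, 0.0194]
tcp_rot: [[0.992, -0.123, 0.001], [-0.123, -0.992, -0.001], [0.001, 0.001, -1.0]]
force: [-0.1, 0.7, 5.6]
opening: 0.666
grasp_force: 29.9
```

Run:
```python
from h import *
log()
```

```text
t 3.07 pos [ 0.4781 -0.2952  0.0194] q [-43.1  43.   99.3   0.   37.7  54. ] open 0.666 gf 29.9 F [-0.1  0.7  5.6]
[[0.992, -0.123, 0.001], [-0.123, -0.992, -0.001], [0.001, 0.001, -1.0]]
```

Emit:
send_rows(commands=[[0, 0, 0, 0, 0, -0.5, 0.4], [0, 0, 0, 0, 0, -1.2, 0.4], [0, 0, 0, 0, 0, -2, 0.4], [0, 0, 0, 0, 0, -3, 0.4], [0, 0, 0, 0, 0, -4, 0.4], [0, 0, 0, 0, 0, -5, 0.4], [0, 0.5, 0, 0, 0, -5, 0.4], [0, 1, 0, 0, 0, -5, 0.4], [0, 2, 0, 0, 0, -5, 0.4], [0, 3, 0, 0, 0, -5, 0.4], [0, 3, 0, 0, 0, -5, 0.4], [0, 3, 0, 0, 0, -5, 0.4]])

```text
time_s: 4.07
position: [0.4761, -0.2941, 0.1679]
tcp_rot: [[0.959, -0.124, 0.253], [-0.121, -0.992, -0.03], [0.255, -0.002, -0.967]]
force: [0.6, 0.1, -2.0]
opening: 0.665
grasp_force: 29.9
```

Run:
```python
from h import *
log()
L=[json.loads(x) for x in open("log.jsonl")]
# first (start) state by hand
S=[([-84.483,30.28,82.157,0,67.69,-10.226],[.17,-.601,.222],None)]+[(l["joint_positions"],l["position"],np.array(l["tcp_rot"])) for l in L]
# tool pose model with q4~0 : fit
from scipy.optimize import least_squares
from scipy.spatial.transform import Rotation as R
def fk(q,p):
    h,a,L1,e,L2,d,Lt,e6=p;q=np.radians(q)
    Rz=lambda t:R.from_euler('z',t).as_matrix();Ry=lambda t:R.from_euler('y',t).as_matrix()
    M=Rz(q[0]);x=M@[a,d,h]
    M=M@Ry(q[1]);x=x+M@[0,0,L1]
    M=M@Ry(q[2]);x=x+M@[e,0,L2]
    M=M@Rz(q[3])@Ry(q[4]);x=x+M@[0,e6,Lt]
    M=M@Rz(q[5]);return x,M
f=lambda p:np.r_[np.concatenate([fk(q,p)[0]-x for q,x,_ in S]),1e-3*(p-[.3,0,.4,0,.35,.11,.25,0])]
r=least_squares(f,[.3,0,.4,0,.35,.11,.25,0.]);print(r.x.round(4),np.abs(r.fun[:-8]).max())
for q,x,M in S[1:]: print(np.round(fk(q,r.x)[1]-M,2).tolist()); break
np.save("kin.npy",r.x)
```

```text
t 4.07 pos [ 0.4761 -0.2941  0.1679] q [-48.7  25.6 105.   15.6  39.4  37.3] open 0.665 gf 29.9 F [ 0.6  0.1 -2. ]
[[0.959, -0.124, 0.253], [-0.121, -0.992, -0.03], [0.255, -0.002, -0.967]]
[ 2.740e-01 -4.000e-04  5.877e-01  1.139e-01  3.923e-01  1.111e-01
  3.048e-01  0.000e+00] 0.00030329171616116923
[[-0.89, 1.1, -0.0], [1.1, 0.89, -0.0], [0.0, -0.0, -0.0]]
```

```bash
cat >> h.py <<'E'
from scipy.optimize import least_squares
from scipy.spatial.transform import Rotation as R
LO=np.array([-176.69,-43.24,12.49,-82,0,-163.58]);HI=np.array([176.69,126.21,139.97,262,151.66,163.58])
def fk(q,p):
    h,a,L1,e,L2,d,Lt,e6=p;q=np.radians(q)
    Rz=lambda t:R.from_euler('z',t).as_matrix();Ry=lambda t:R.from_euler('y',t).as_matrix()
    M=Rz(q[0]);x=M@[a,d,h];M=M@Ry(q[1]);x=x+M@[0,0,L1];M=M@Ry(q[2]);x=x+M@[e,0,L2];w=x
    M=M@Rz(q[3])@Ry(q[4]);x=x+M@[0,e6,Lt];return x,M@Rz(q[5]),w
def ik(pos,Rt,q0,p,off):
    def f(q):
        x,M,_=fk(q,p);return np.r_[(x-pos)*10,(R.from_matrix((M@off).T@Rt)).as_rotvec()]
    r=least_squares(f,np.clip(q0,LO+.01,HI-.01),bounds=(LO,HI),x_scale=30);return r.x,np.abs(r.fun).max()
def toolR(phi,th):
    """tool pose for cup with spout azimuth phi (deg), tilt th"""
    a=np.radians(phi-180);x=np.array([np.cos(a),np.sin(a),0]);z=np.array([0,0,-1.]);y=np.cross(z,x)
    M=np.c_[x,y,z];return M@R.from_euler('y',th,degrees=True).as_matrix()
E
cat > pour.py <<'E'
from h import *
s=read_state();p=np.load("kin.npy");off=fk(s["joint_positions"],p)[1].T@np.array(s["tcp_rot"]);print(off.round(3).tolist())
np.save("off.npy",np.round(off))
off=np.round(off)
lipT=np.array([-.084,0,-(.058-.0194)]) # lip in tool frame (x=cup x, z=-cup z) rel. TCP
lipT[0]-=0.002
c=np.array([.512,-.011])
for phi in (60,90,110,130,150,172):
    q=np.array(s["joint_positions"]);sp=np.array([np.cos(np.radians(phi)),np.sin(np.radians(phi))])
    for th in (15,45,65,80):
        Rt=toolR(phi,th);lip=np.r_[c-.015*sp,.065 if th>40 else .12];pos=lip-Rt@lipT
        q,e=ik(pos,Rt,q,p,off);print(phi,th,pos.round(3),q.round(0),round(e,4),"wrist",fk(q,p)[2].round(2))
E
python3 pour.py
```

```text
[[0.0, -1.0, 0.0], [1.0, 0.0, -0.0], [-0.0, 0.0, 1.0]]
60 15 [ 0.458 -0.105  0.105] [-30.  29. 115.   9.  32. 164.] 0.3362 wrist [ 0.42 -0.12  0.41]
60 45 [ 0.46  -0.1    0.099] [-26.  30. 113.  -2.  33. 164.] 0.7454 wrist [ 0.44 -0.09  0.4 ]
60 65 [ 0.469 -0.086  0.127] [-14.  34.  98. -20.  62. 164.] 0.794 wrist [ 0.55 -0.02  0.42]
60 80 [ 0.478 -0.07   0.143] [  1.  49.  82. -40.  95. 164.] 1.1706 wrist [0.66 0.12 0.31]
90 15 [ 0.512 -0.119  0.105] [-21.  32. 105. -11.  39. 164.] 0.1159 wrist [ 0.5  -0.08  0.41]
90 45 [ 0.512 -0.114  0.099] [-18.  33. 106. -22.  36. 164.] 0.5258 wrist [ 0.5  -0.04  0.4 ]
90 65 [ 0.512 -0.097  0.127] [-11.  32. 103. -31.  46. 164.] 0.7398 wrist [0.52 0.01 0.42]
90 80 [ 0.512 -0.079  0.143] [ -3.  35.  98. -40.  59. 164.] 0.8192 wrist [0.55 0.08 0.41]
110 15 [ 0.549 -0.113  0.105] [-16.  34. 103. -21.  36. 160.] 0.0 wrist [ 0.52 -0.04  0.4 ]
110 45 [ 0.547 -0.108  0.099] [-14.  34. 107. -33.  29. 164.] 0.4164 wrist [ 0.5  -0.01  0.39]
110 65 [ 0.542 -0.092  0.127] [-11.  31. 107. -39.  33. 164.] 0.6857 wrist [0.49 0.02 0.41]
110 80 [ 0.535 -0.075  0
[... 470 characters left out ...]
.  34. 101.  -8.  30. 112.] 0.0 wrist [ 0.54 -0.03  0.4 ]
150 45 [ 0.601 -0.063  0.099] [-13.  35. 112. -61.   8. 164.] 0.262 wrist [0.47 0.   0.37]
150 65 [ 0.587 -0.054  0.127] [-14.  31. 115. -63.   6. 164.] 0.5719 wrist [0.44 0.01 0.39]
150 80 [ 0.571 -0.045  0.143] [-14.  27. 117. -64.   4. 164.] 0.8119 wrist [0.42 0.01 0.41]
172 15 [ 0.619 -0.026  0.105] [-13.  35. 101.   3.  30.  82.] 0.0 wrist [ 0.54 -0.02  0.4 ]
172 45 [ 0.614 -0.025  0.099] [-13.  35. 113. -77.   0. 164.] 0.2339 wrist [0.46 0.01 0.36]
172 65 [ 0.597 -0.023  0.127] [-13.  31. 115. -77.   0. 164.] 0.5489 wrist [0.44 0.01 0.39]
172 80 [ 0.579 -0.02   0.143] [-13.  28. 118. -76.   0. 164.] 0.7935 wrist [0.42 0.02 0.41]
```

```bash
cat > pour2.py <<'E'
from h import *
s=read_state();p=np.load("kin.npy");off=np.load("off.npy");q0=np.array(s["joint_positions"])
lipT=np.array([-.086,0,-.0386]);c=np.array([.512,-.011]);rng=np.random.default_rng(0)
for phi in (-150,-120,-90,-60,0,60,90,120,150,172):
    sp=np.array([np.cos(np.radians(phi)),np.sin(np.radians(phi))]);sols=[]
    Rt=toolR(phi,75);lip=np.r_[c-.015*sp,.065];pos=lip-Rt@lipT
    for k in range(25):
        q,e=ik(pos,Rt,rng.uniform([-90,0,40,-80,10,-160],[90,80,130,260,140,160]),p,off)
        if e<1e-3 and not any(np.abs(q-x).max()<3 for x in sols): sols.append(q)
    for q in sols:
        # back-track to tilt 15
        qq=q;bad=0
        for th in np.arange(70,-1,-5):
            R2=toolR(phi,th);l=lip.copy();l[2]=.065+max(0,45-th)/45*.08;qn,e=ik(l-R2@lipT,R2,qq,p,off);bad=max(bad,np.abs(qn-qq).max());qq=qn
            if e>1e-3: bad=999;break
        print(phi,q.round(0),"wr",fk(q,p)[2].round(2),"start",qq.round(0),"maxstep",round(bad),"th",th)
E
python3 pour2.py
```

```text
-150 [-39.  58. 131. 112.  78. -98.] wr [ 0.32 -0.12  0.22] start [-7. 37. 91.  0. 52. 53.] maxstep 20 th 0
-120 [-41.  53. 115.  76.  77. -79.] wr [ 0.4  -0.2   0.22] start [-4. 35. 96.  0. 49. 26.] maxstep 11 th 0
-90 [-36.  54.  99.  52.  91. -69.] wr [ 0.51 -0.23  0.22] start [ -2.  32. 103.  -0.  45.  -2.] maxstep 8 th 0
-60 [-28.  57.  85.  33. 108. -70.] wr [ 0.62 -0.2   0.22] start [ -4.  30. 110.   0.  40. -34.] maxstep 7 th 0
0 [-10.  60.  72. -11. 122. -98.] wr [ 0.73 -0.01  0.22] start [ -17.   27.  118.   -0.   35. -107.] maxstep 7 th 0
60 [   6.   57.   86.  -52.   98. -120.] wr [0.62 0.18 0.22] start [ -22.   31.  109.  -10.   41. -164.] maxstep 999 th 5
90 [  11.   54.  100.  -74.   81. -115.] wr [0.51 0.21 0.22] start [ -13.   34.  106.  -36.   39. -164.] maxstep 999 th 20
120 [  9.  54. 117. 252.  72. -99.] wr [0.4  0.18 0.22] start [  -3.   41.  115.  262.   36. -124.] maxstep 999 th 45
150 [ -2.  58. 132. 207.  84. -85.] wr [0.32 0.1  0.22] start [ -13.   36.  114.  262.    8. -157.] maxstep 999 th 30
172 [-18.  63. 139. 170.  96. -94.] wr [0.29 0.02 0.22] start [-13.  38.  90.  -0.  53.  85.] maxstep 106 th 0
```

```bash
cat >> h.py <<'E'
def row(s,pos,Rt,g):
    M=np.array(s["tcp_rot"]);v=R.from_matrix(M.T@Rt).as_rotvec(degrees=True)/5;t=M.T@(pos-np.array(s["position"]))/.03
    return [round(float(x),2) for x in [*v,*t,g]]
E
cat > t.py <<'E'
from h import *
s=read_state();p=np.load("kin.npy");off=np.load("off.npy")
lipT=np.array([-.086,0,-.0386]);c=np.array([.512,-.011]);phi=-112
sp=np.array([np.cos(np.radians(phi)),np.sin(np.radians(phi))])
def tgt(th,z):
    Rt=toolR(phi,th);return np.r_[c-.018*sp,z]-Rt@lipT,Rt
E
python3 - <<'E'
from t import *
for th,z in ((10,.16),(10,.14)):
    pos,Rt=tgt(th,z);print(pos.round(3),row(s,pos,Rt,.4))
q=np.array(s["joint_positions"]);P0=np.array(s["position"]);M0=np.array(s["tcp_rot"])
pos,Rt=tgt(10,.14);rv=R.from_matrix(M0.T@Rt).as_rotvec()
for k in np.linspace(0,1,8): q,e=ik(P0+k*(pos-P0),M0@R.from_rotvec(k*rv).as_matrix(),q,p,off);print(q.round(0),round(e,4),(M0@R.from_rotvec(k*rv).as_matrix())[2,2].round(2))
E
```

```text
[0.553 0.09  0.137] [3.21, -0.83, -14.69, 0.65, -13.04, 1.27, 0.4]
[0.553 0.09  0.117] [3.21, -0.83, -14.69, 0.48, -13.03, 1.91, 0.4]
[-49.  26. 105.  16.  39.  37.] 0.0 -0.97
[-44.  25. 107.  16.  39.  30.] 0.0 -0.97
[-39.  26. 108.  17.  39.  25.] 0.0 -0.97
[-33.  26. 108.  17.  39.  20.] 0.0 -0.98
[-27.  27. 108.  16.  40.  15.] 0.0 -0.98
[-20.  29. 106.  16.  41.  12.] 0.0 -0.98
[-14.  31. 104.  15.  43.   8.] 0.0 -0.98
[ -8.  33. 101.  14.  45.   5.] 0.0 -0.98
```

Emit:
send_rows(commands=[[0.11, -0.03, -0.5, 0.02, -0.4, 0.04, 0.4], [0.32, -0.08, -1.47, 0.06, -1.3, 0.13, 0.4], [0.53, -0.14, -2.45, 0.1, -2.17, 0.2, 0.4], [0.75, -0.2, -3.43, 0.15, -3.04, 0.3, 0.4], [0.96, -0.25, -4.41, 0.2, -3.91, 0.38, 0.4], [1.18, -0.3, -5.39, 0.24, -4.78, 0.46, 0.4], [1.39, -0.36, -6.37, 0.28, -5.65, 0.55, 0.4], [1.6, -0.41, -7.35, 0.32, -6.52, 0.63, 0.4], [1.82, -0.47, -8.33, 0.37, -7.4, 0.72, 0.4], [2.03, -0.53, -9.3, 0.41, -8.26, 0.8, 0.4], [2.25, -0.58, -10.28, 0.45, -9.13, 0.9, 0.4], [2.46, -0.64, -11.26, 0.5, -10, 0.98, 0.4], [2.67, -0.69, -12.24, 0.54, -10.87, 1.06, 0.4], [2.89, -0.75, -13.22, 0.58, -11.74, 1.14, 0.4], [3.1, -0.8, -14.2, 0.63, -12.6, 1.23, 0.4], [3.21, -0.83, -14.69, 0.65, -13.04, 1.27, 0.4], [3.21, -0.83, -14.69, 0.65, -13.04, 1.27, 0.4], [3.21, -0.83, -14.69, 0.65, -13.04, 1.27, 0.4]])

```text
time_s: 5.57
position: [0.5552, 0.0907, 0.1366]
tcp_rot: [[0.365, 0.929, 0.068], [0.915, -0.371, 0.158], [0.172, 0.004, -0.985]]
force: [0.1, -0.8, -2.6]
opening: 0.663
grasp_force: 29.9
```

Run:
```python
from t import *
log()
N=13
for i in range(1,N+1):
    th=10+38*i/N;z=.14-.072*(i/N);pos,Rt=tgt(th,z);print(row(s,pos,Rt,.4),end=", ")
q=np.array(s["joint_positions"])
for th in range(10,81,10):
    pos,Rt=tgt(th,.068 if th>45 else .14-.072*(th-10)/38);q,e=ik(pos,Rt,q,p,off);print(q.round(0),round(e,4))
c=optics.capture("side");cv2.imwrite("pics/s1.png",cv2.resize(c["image"][130:290,220:420],None,fx=3,fy=3))
```

```text
t 5.57 pos [0.5552 0.0907 0.1366] q [-7.4 30.8 99.8 13.  47.4  5.7] open 0.663 gf 29.9 F [ 0.1 -0.8 -2.6]
[[0.365, 0.929, 0.068], [0.915, -0.371, 0.158], [0.172, 0.004, -0.985]]
[0.04, 0.61, 0.05, -0.12, -0.07, 0.67, 0.4], [0.04, 1.19, 0.05, -0.09, -0.07, 0.7, 0.4], [0.04, 1.78, 0.06, -0.08, -0.07, 0.73, 0.4], [0.04, 2.36, 0.06, -0.07, -0.07, 0.76, 0.4], [0.04, 2.95, 0.06, -0.07, -0.07, 0.78, 0.4], [0.03, 3.53, 0.06, -0.08, -0.07, 0.81, 0.4], [0.03, 4.12, 0.06, -0.1, -0.07, 0.83, 0.4], [0.03, 4.7, 0.06, -0.13, -0.07, 0.85, 0.4], [0.03, 5.29, 0.06, -0.16, -0.07, 0.87, 0.4], [0.03, 5.87, 0.06, -0.2, -0.07, 0.89, 0.4], [0.03, 6.46, 0.06, -0.25, -0.07, 0.92, 0.4], [0.03, 7.04, 0.06, -0.31, -0.07, 0.94, 0.4], [0.02, 7.62, 0.06, -0.38, -0.07, 0.97, 0.4], [ -8.  33. 101.  14.  45.   5.] 0.0
[-13.  33. 104.  30.  43. -13.] 0.0
[-18.  35. 107.  45.  45. -31.] 0.0
[-24.  38. 110.  56.  50. -47.] 0.0
[-29.  43. 111.  64.  58. -59.] 0.0
[-34.  46. 112.  67.  67. -66.] 0.0
[-38.  50. 111.  69.  76. -72.] 0.0
[-41.  55. 111.  69.  85. -77.] 0.0
```

View pics/s1.png

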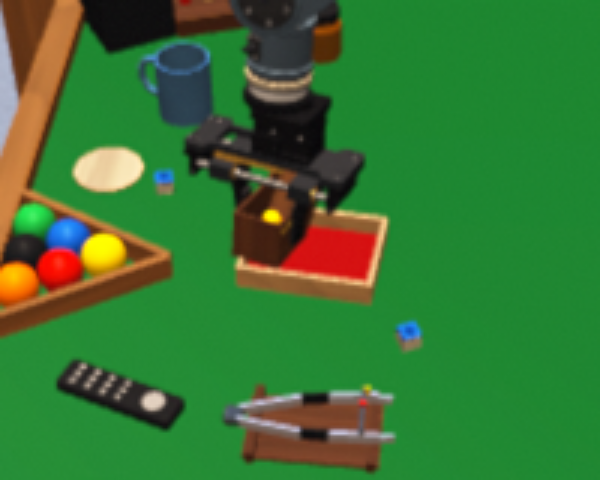

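The side view shows the cup held above the dish (crop px (265,225)), spout away from the camera over the red floor, balls inside. Tilting to 48°, then slowly to 80°.

Emit:
send_rows(commands=[[0.04, 0.61, 0.05, -0.06, -0.03, 0.3, 0.4], [0.04, 1.19, 0.05, -0.09, -0.07, 0.6, 0.4], [0.04, 1.78, 0.06, -0.08, -0.07, 0.73, 0.4], [0.04, 2.36, 0.06, -0.07, -0.07, 0.76, 0.4], [0.04, 2.95, 0.06, -0.07, -0.07, 0.78, 0.4], [0.03, 3.53, 0.06, -0.08, -0.07, 0.81, 0.4], [0.03, 4.12, 0.06, -0.1, -0.07, 0.83, 0.4], [0.03, 4.7, 0.06, -0.13, -0.07, 0.85, 0.4], [0.03, 5.29, 0.06, -0.16, -0.07, 0.87, 0.4], [0.03, 5.87, 0.06, -0.2, -0.07, 0.89, 0.4], [0.03, 6.46, 0.06, -0.25, -0.07, 0.92, 0.4], [0.03, 7.04, 0.06, -0.31, -0.07, 0.94, 0.4], [0.02, 7.62, 0.06, -0.38, -0.07, 0.97, 0.4], [0.02, 7.62, 0.06, -0.38, -0.07, 0.97, 0.4]])

```text
time_s: 6.78
position: [0.5503, 0.0816, 0.1045]
tcp_rot: [[0.256, 0.925, 0.282], [0.619, -0.381, 0.687], [0.743, -0.002, -0.669]]
force: [-0.5, -0.3, -2.7]
opening: 0.665
grasp_force: 29.9
```

Run:
```python
from t import *
log()
N=17
for i in range(1,N+1):
    th=48+34*i/N;pos,Rt=tgt(th,.068);print(row(s,pos,Rt,.4),end=", ")
```

```text
t 6.78 pos [0.5503 0.0816 0.1045] q [-28.8  42.1 111.1  63.   55.9 -57.2] open 0.665 gf 29.9 F [-0.5 -0.3 -2.7]
[[0.256, 0.925, 0.282], [0.619, -0.381, 0.687], [0.743, -0.002, -0.669]]
[0.04, 0.41, -0.07, 0.17, -0.03, -0.04, 0.4], [0.04, 0.81, -0.06, 0.21, -0.03, -0.14, 0.4], [0.05, 1.21, -0.06, 0.25, -0.03, -0.24, 0.4], [0.05, 1.61, -0.06, 0.28, -0.03, -0.35, 0.4], [0.05, 2.01, -0.06, 0.31, -0.03, -0.45, 0.4], [0.05, 2.41, -0.06, 0.33, -0.03, -0.56, 0.4], [0.05, 2.81, -0.06, 0.35, -0.03, -0.67, 0.4], [0.05, 3.21, -0.06, 0.37, -0.03, -0.78, 0.4], [0.05, 3.61, -0.06, 0.39, -0.03, -0.88, 0.4], [0.05, 4.01, -0.06, 0.4, -0.03, -0.99, 0.4], [0.05, 4.41, -0.06, 0.4, -0.02, -1.1, 0.4], [0.06, 4.81, -0.06, 0.4, -0.02, -1.21, 0.4], [0.06, 5.21, -0.06, 0.4, -0.02, -1.32, 0.4], [0.06, 5.61, -0.05, 0.4, -0.02, -1.43, 0.4], [0.06, 6.01, -0.05, 0.39, -0.02, -1.54, 0.4], [0.06, 6.41, -0.05, 0.37, -0.02, -1.65, 0.4], [0.06, 6.81, -0.05, 0.36, -0.02, -1.76, 0.4],
```

Emit:
send_rows(commands=[[0.04, 0.41, -0.07, 0.17, -0.03, -0.04, 0.4], [0.04, 0.81, -0.06, 0.21, -0.03, -0.14, 0.4], [0.05, 1.21, -0.06, 0.25, -0.03, -0.24, 0.4], [0.05, 1.61, -0.06, 0.28, -0.03, -0.35, 0.4], [0.05, 2.01, -0.06, 0.31, -0.03, -0.45, 0.4], [0.05, 2.41, -0.06, 0.33, -0.03, -0.56, 0.4], [0.05, 2.81, -0.06, 0.35, -0.03, -0.67, 0.4], [0.05, 3.21, -0.06, 0.37, -0.03, -0.78, 0.4], [0.05, 3.61, -0.06, 0.39, -0.03, -0.88, 0.4], [0.05, 4.01, -0.06, 0.4, -0.03, -0.99, 0.4], [0.05, 4.41, -0.06, 0.4, -0.02, -1.1, 0.4], [0.06, 4.81, -0.06, 0.4, -0.02, -1.21, 0.4], [0.06, 5.21, -0.06, 0.4, -0.02, -1.32, 0.4], [0.06, 5.61, -0.05, 0.4, -0.02, -1.43, 0.4], [0.06, 6.01, -0.05, 0.39, -0.02, -1.54, 0.4], [0.06, 6.41, -0.05, 0.37, -0.02, -1.65, 0.4], [0.06, 6.81, -0.05, 0.36, -0.02, -1.76, 0.4], [0.06, 6.81, -0.05, 0.36, -0.02, -1.76, 0.4], [0.06, 6.81, -0.05, 0.36, -0.02, -1.76, 0.4], [0.06, 6.81, -0.05, 0.36, -0.02, -1.76, 0.4]])

```text
time_s: 8.45
position: [0.5376, 0.0552, 0.1495]
tcp_rot: [[0.05, 0.929, 0.367], [0.13, -0.37, 0.92], [0.99, 0.002, -0.139]]
force: [-0.2, -0.7, -1.8]
opening: 0.665
grasp_force: 29.9
```

Run:
```python
from t import *
log()
a=optics.capture("side")["image"][130:280,220:420];b=optics.capture("top")["image"][150:270,260:420]
o=np.hstack([cv2.resize(a,(400,300)),cv2.resize(b,(400,300))]);cv2.imwrite("pics/p1.png",o)
```

```text
t 8.45 pos [0.5376 0.0552 0.1495] q [-41.3  56.4 110.3  69.2  86.6 -77.6] open 0.665 gf 29.9 F [-0.2 -0.7 -1.8]
[[0.05, 0.929, 0.367], [0.13, -0.37, 0.92], [0.99, 0.002, -0.139]]
```

View pics/p1.png

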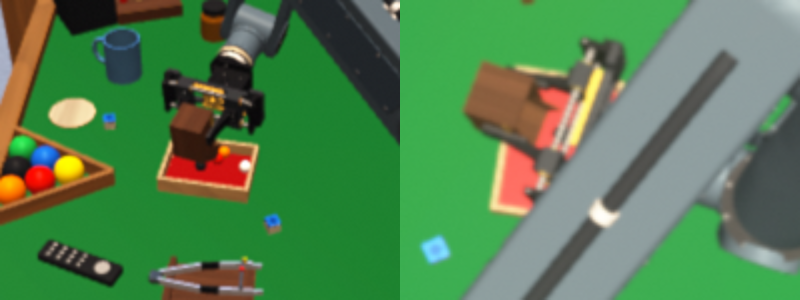

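Side crop shows black, orange and white balls in the dish (200,165),(223,152),(245,165), nothing outside. I check the inside of the cup with the wrist camera.

Run:
```python
from t import *
cv2.imwrite("pics/w2.png",optics.capture("wrist")["image"])
# next: lift back, untilt
for th,z in ((75,.10),(55,.12),(35,.13),(15,.14),(0,.15)):
    pos,Rt=tgt(th,z);print(row(s,pos,Rt,.4))
```

```text
[-0.05, -1.41, 0.04, 0.8, 0.05, 0.1, 0.4]
[-0.05, -5.41, 0.05, 0.74, 0.05, 0.83, 0.4]
[-0.04, -9.41, 0.06, 0.11, 0.05, 1.31, 0.4]
[-0.03, -13.41, 0.06, -0.63, 0.05, 1.43, 0.4]
[-0.02, -16.41, 0.07, -1.11, 0.05, 1.26, 0.4]
```

View pics/w2.png

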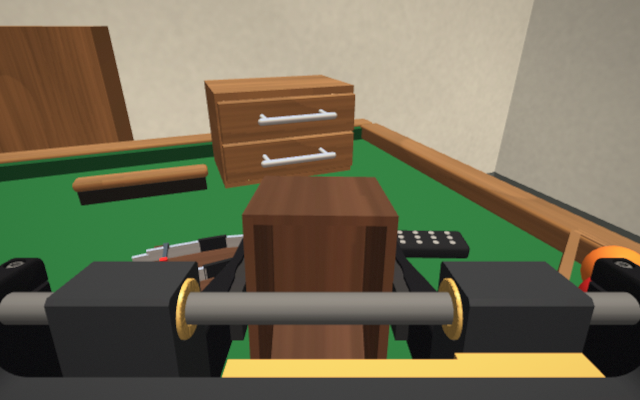

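The cup's interior (px 320,270) is empty as far as visible. Raise and untilt.

Emit:
send_rows(commands=[[0, 0, 0, 0, 0, 0, 0.4], [0, 0, 0, 0, 0, 0, 0.4], [0, 0, 0, 0.4, 0, 0, 0.4], [-0.05, -1.4, 0.04, 0.8, 0.05, 0.1, 0.4], [-0.05, -2.4, 0.04, 0.8, 0.05, 0.28, 0.4], [-0.05, -3.4, 0.04, 0.8, 0.05, 0.46, 0.4], [-0.05, -4.4, 0.05, 0.77, 0.05, 0.65, 0.4], [-0.05, -5.4, 0.05, 0.74, 0.05, 0.83, 0.4], [-0.05, -6.4, 0.05, 0.6, 0.05, 0.95, 0.4], [-0.05, -7.4, 0.05, 0.43, 0.05, 1.07, 0.4], [-0.04, -8.4, 0.06, 0.27, 0.05, 1.19, 0.4], [-0.04, -9.4, 0.06, 0.11, 0.05, 1.31, 0.4], [-0.04, -10.7, 0.06, -0.14, 0.05, 1.35, 0.4], [-0.03, -12, 0.06, -0.38, 0.05, 1.39, 0.4], [-0.03, -13.4, 0.06, -0.63, 0.05, 1.43, 0.4], [-0.03, -14.5, 0.07, -0.8, 0.05, 1.37, 0.4], [-0.02, -15.5, 0.07, -0.95, 0.05, 1.3, 0.4], [-0.02, -16.41, 0.07, -1.11, 0.05, 1.26, 0.4], [-0.02, -16.41, 0.07, -1.11, 0.05, 1.26, 0.4]])

```text
time_s: 10.18
position: [0.5503, 0.0878, 0.1108]
tcp_rot: [[0.371, 0.929, -0.003], [0.929, -0.371, 0.0], [-0.001, -0.003, -1.0]]
force: [0.5, 0.6, -1.0]
opening: 0.667
grasp_force: 29.9
```

Run:
```python
from t import *
log()
a=np.radians(-7);x=np.array([np.cos(a),np.sin(a),0]);z=np.array([0,0,-1.]);Rt=np.c_[x,np.cross(z,x),z]
P0=np.array([.47,-.285,.0])
r1=row(s,P0+[0,0,.15],Rt,.4);print(r1)
q=np.array(s["joint_positions"]);M0=np.array(s["tcp_rot"]);rv=R.from_matrix(M0.T@Rt).as_rotvec();p0=np.array(s["position"])
for k in np.linspace(0,1,6): q,e=ik(p0+k*(P0+[0,0,.15]-p0),M0@R.from_rotvec(k*rv).as_matrix(),q,p,off);print(q.round(0),round(e,4))
for i in range(1,16): print([round(v*i/15,2) for v in r1[:6]]+[.4],end=", ")
```

```text
t 10.18 pos [0.5503 0.0878 0.1108] q [-2.4 34.1 97.5  0.  48.6 19.4] open 0.667 gf 29.9 F [ 0.5  0.6 -1. ]
[[0.371, 0.929, -0.003], [0.929, -0.371, 0.0], [-0.001, -0.003, -1.0]]
[-0.02, 0.03, 15.04, -12.53, 2.13, -1.3, 0.4]
[-2. 34. 97.  0. 49. 19.] 0.0
[-11.  32. 101.   0.  48.  26.] 0.0
[-19.  31. 102.  -0.  48.  33.] 0.0
[-27.  30. 102.  -0.  48.  39.] 0.0
[-36.  30. 100.  -0.  50.  46.] 0.0
[-43.  30.  97.   0.  53.  54.] 0.0
[-0.0, 0.0, 1.0, -0.84, 0.14, -0.09, 0.4], [-0.0, 0.0, 2.01, -1.67, 0.28, -0.17, 0.4], [-0.0, 0.01, 3.01, -2.51, 0.43, -0.26, 0.4], [-0.01, 0.01, 4.01, -3.34, 0.57, -0.35, 0.4], [-0.01, 0.01, 5.01, -4.18, 0.71, -0.43, 0.4], [-0.01, 0.01, 6.02, -5.01, 0.85, -0.52, 0.4], [-0.01, 0.01, 7.02, -5.85, 0.99, -0.61, 0.4], [-0.01, 0.02, 8.02, -6.68, 1.14, -0.69, 0.4], [-0.01, 0.02, 9.02, -7.52, 1.28, -0.78, 0.4], [-0.01, 0.02, 10.03, -8.35, 1.42, -0.87, 0.4], [-0.01, 0.02, 11.03, -9.19, 1.56, -0.95, 0.4], [-0.02, 0.02, 12.03, -10.02, 1.7, -1.04, 0.4], [-0.02, 0.03, 13.03, -10.86, 1.85, -1.13, 0.4], [-0.02, 0.03, 14.04, -11.69, 1.99, -1.21, 0.4], [-0.02, 0.03, 15.04, -12.53, 2.13, -1.3, 0.4],
```

Emit:
send_rows(commands=[[0, 0, 0.5, -0.4, 0.07, -0.3, 0.4], [0, 0, 1.5, -1.25, 0.2, -0.6, 0.4], [0, 0, 2.5, -2.1, 0.35, -1, 0.4], [0, 0, 3.5, -2.9, 0.5, -1.3, 0.4], [0, 0, 4.5, -3.75, 0.64, -1.3, 0.4], [0, 0, 5.5, -4.6, 0.78, -1.3, 0.4], [0, 0, 6.5, -5.4, 0.92, -1.3, 0.4], [0, 0, 7.5, -6.25, 1.06, -1.3, 0.4], [0, 0, 8.5, -7.1, 1.2, -1.3, 0.4], [0, 0, 9.5, -7.9, 1.35, -1.3, 0.4], [0, 0, 10.5, -8.75, 1.49, -1.3, 0.4], [0, 0, 11.5, -9.6, 1.63, -1.3, 0.4], [0, 0, 12.5, -10.4, 1.77, -1.3, 0.4], [0, 0, 13.5, -11.25, 1.91, -1.3, 0.4], [0, 0, 14.5, -12.1, 2.05, -1.3, 0.4], [0, 0, 15.04, -12.53, 2.13, -1.3, 0.4], [0, 0, 15.04, -12.53, 2.13, -1.3, 0.4], [0, 0, 15.04, -12.53, 2.13, -1.3, 0.4]])

```text
time_s: 11.68
position: [0.4676, -0.2879, 0.1502]
tcp_rot: [[0.992, -0.129, -0.0], [-0.129, -0.992, 0.003], [-0.001, -0.003, -1.0]]
force: [-0.5, 0.6, -1.1]
opening: 0.663
grasp_force: 29.9
```

Run:
```python
from t import *
s=log()
a=np.radians(-7);x=np.array([np.cos(a),np.sin(a),0]);z=np.array([0,0,-1.]);Rt=np.c_[x,np.cross(z,x),z]
print(row(s,np.array([.47,-.285,.0205]),Rt,.4))
```

```text
t 11.68 pos [ 0.4676 -0.2879  0.1502] q [-43.4  30.1  97.    0.2  53.   54. ] open 0.663 gf 29.9 F [-0.5  0.6 -1.1]
[[0.992, -0.129, -0.0], [-0.129, -0.992, 0.003], [-0.001, -0.003, -1.0]]
[-0.04, 0.01, -0.09, 0.07, -0.09, 4.32, 0.4]
```

Emit:
send_rows(commands=[[0, 0, 0, 0, 0, 1, 0.4], [0, 0, 0, 0, 0, 2, 0.4], [0, 0, 0, 0, 0, 3, 0.4], [0, 0, 0, 0, 0, 3.6, 0.4], [0, 0, 0, 0, 0, 4, 0.4], [0, 0, 0, 0, 0, 4.2, 0.4], [0, 0, 0, 0, 0, 4.33, 0.4], [0, 0, 0, 0, 0, 4.33, 0.4], [0, 0, 0, 0, 0, 4.33, 0.4]])

```text
time_s: 12.43
position: [0.4699, -0.2874, 0.021]
tcp_rot: [[0.992, -0.126, 0.001], [-0.126, -0.992, -0.0], [0.001, -0.0, -1.0]]
force: [-0.1, -0.5, -2.3]
opening: 0.663
grasp_force: 29.9
```

Emit:
send_rows(commands=[[0, 0, 0, 0, 0, 0, 0.72], [0, 0, 0, 0, 0, 0, 0.8], [0, 0, 0, 0, 0, 0, 0.9], [0, 0, 0, 0, 0, 0, 1], [0, 0, 0, 0, 0, 0, 1], [0, 0, 0, 0, 0, 0, 1], [0, 0, 0, 0, 0, 0, 1], [0, 0, 0, 0, 0, -0.5, 1], [0, 0, 0, 0, 0, -1.5, 1], [0, 0, 0, 0, 0, -2.5, 1], [0, 0, 0, 0, 0, -3.5, 1], [0, 0, 0, 0, 0, -4.5, 1], [0, 0, 0, 0, 0, -5.5, 1], [0, 0, 0, 0, 0, -6.5, 1], [0, 0, 0, 0, 0, -6.5, 1], [0, 0, 0, 0, 0, -6.5, 1]])

```text
time_s: 13.77
position: [0.4701, -0.288, 0.2169]
tcp_rot: [[0.992, -0.126, 0.003], [-0.126, -0.992, -0.002], [0.003, 0.002, -1.0]]
force: [-1.1, 0.4, -0.7]
opening: 0.997
grasp_force: 0.0
```

Run:
```python
from t import *
s=log()
c=optics.capture("wrist");T=wristT(c,s)
print(np.median(c["image"][150:200,310:330].reshape(-1,3),0))
# tweezers pose from the top view
c=optics.capture("top");P=lambda u,v,z:ray(c,(u,v),z)[:2]
hinge=P(227.25,182,.03);tF=P(217.25,243,.03);tM=P(236.5,243,.03)
pF=P(218.25,213.25,.032);pM=P(236,213.25,.032)
d=(tF+tM)/2-hinge;print(d,np.degrees(np.arctan2(d[1],d[0])),pF,pM,(pF+pM)/2)
```

```text
t 13.77 pos [ 0.4701 -0.288   0.2169] q [-43.1  24.9  93.3   0.   61.7  54.1] open 0.997 gf 0.0 F [-1.1  0.4 -0.7]
[[0.992, -0.126, 0.003], [-0.126, -0.992, -0.002], [0.003, 0.002, -1.0]]
[ 52.  71. 106.]
[-0.17809947 -0.00199314] -179.35881959411006 [0.49696768 0.28985173] [0.49605704 0.23879491] [0.49651236 0.26432332]
```

Emit:
send_rows(commands=[[0, 0, -0.7, 0, -0.4, -0.1, 1], [0, 0, -2, 0, -1, -0.2, 1], [0, 0, -3.3, 0, -1.7, -0.3, 1], [0, 0, -4.6, 0, -2.4, -0.4, 1], [0, 0, -5.9, 0, -3.1, -0.5, 1], [0, 0, -7.2, 0, -3.8, -0.6, 1], [0, 0, -8.5, 0, -4.5, -0.7, 1], [0, 0, -9.8, 0, -5.2, -0.8, 1], [0, 0, -11.1, 0, -5.9, -0.9, 1], [0, 0, -12.4, 0, -6.6, -1, 1], [0, 0, -13.7, 0, -7.3, -1.1, 1], [0, 0, -15, -0.1, -8, -1.1, 1], [0, 0, -16.3, -0.1, -8.5, -1.1, 1], [0, 0, -17.6, -0.1, -9, -1.1, 1], [0, 0, -18.9, -0.2, -9.4, -1.1, 1], [0, 0, -20, -0.2, -9.65, -1.1, 1], [0, 0, -20, -0.2, -9.65, -1.1, 1], [0, 0, -20, -0.2, -9.65, -1.1, 1]])

```text
time_s: 15.37
position: [0.4989, 0.001, 0.2468]
tcp_rot: [[-0.047, 0.999, -0.004], [0.999, 0.047, 0.002], [0.002, -0.004, -1.0]]
force: [-0.5, 0.2, 0.3]
opening: 1.002
grasp_force: 0.0
```

Run:
```python
from t import *
s=log();a=np.radians(176.8);x=np.array([np.cos(a),np.sin(a),0]);z=np.array([0,0,-1.]);Rt=np.c_[x,np.cross(z,x),z]
r=row(s,np.array([.4965,.264,.22]),Rt,1);print(r)
print(ik(np.array([.4965,.264,.025]),Rt,np.array([15,30,100,0,50,-72.]),p,off))
print(ik(np.array([.6,-.02,.1]),Rt,np.array([-13,30,100,0,50,-100.]),p,off))
```

```text
t 15.37 pos [0.4989 0.001  0.2468] q [-12.8  18.8  98.    0.   63.4 -15.5] open 1.002 gf 0.0 F [-0.5  0.2  0.3]
[[-0.047, 0.999, -0.004], [0.999, 0.047, 0.002], [0.002, -0.004, -1.0]]
[-0.02, -0.05, -16.82, 8.76, 0.33, 0.91, 1.0]
(array([ 1.66015439e+01,  4.24424965e+01,  9.90744567e+01, -6.23250234e-12,
        3.84830467e+01, -7.01984561e+01]), np.float64(8.453201139296935e-13))
(array([-1.25777029e+01,  3.74727383e+01,  9.16035917e+01, -5.34420104e-13,
        5.09236700e+01, -9.93777029e+01]), np.float64(2.8227420401094605e-13))
```

Now over the tweezers; then a composite of the wrist view, plus the dish and cup from the side camera.

Emit:
send_rows(commands=[[0, 0, -1, 0.5, 0, 0, 1], [0, 0, -2.3, 1.2, 0, 0.1, 1], [0, 0, -3.6, 1.9, 0, 0.2, 1], [0, 0, -4.9, 2.6, 0.1, 0.3, 1], [0, 0, -6.2, 3.3, 0.1, 0.4, 1], [0, 0, -7.5, 4, 0.1, 0.5, 1], [0, 0, -8.8, 4.7, 0.2, 0.6, 1], [0, 0, -10.1, 5.4, 0.2, 0.7, 1], [0, 0, -11.4, 6.1, 0.2, 0.8, 1], [0, 0, -12.7, 6.8, 0.3, 0.9, 1], [0, 0, -14, 7.5, 0.3, 0.9, 1], [0, 0, -15.3, 8.2, 0.33, 0.9, 1], [0, 0, -16.5, 8.76, 0.33, 0.9, 1], [0, 0, -16.8, 8.76, 0.33, 0.9, 1], [0, 0, -16.8, 8.76, 0.33, 0.9, 1], [0, 0, -16.8, 8.76, 0.33, 0.9, 1]])

```text
time_s: 16.7
position: [0.4969, 0.263, 0.2208]
tcp_rot: [[-0.998, 0.059, -0.002], [0.059, 0.998, 0.0], [0.002, 0.0, -1.0]]
force: [0.0, -0.4, -0.8]
opening: 1.001
grasp_force: 0.0
```

Run:
```python
from t import *
s=log();w=optics.capture("wrist")["image"];b=optics.capture("side")["image"]
cv2.imwrite("pics/w3raw.png",w)
o=np.zeros((600,800,3),np.uint8);o[:360,:800]=cv2.resize(w[100:300,100:544],(800,360),interpolation=3)
o[360:,:400]=cv2.resize(b[190:238,290:370],(400,240),interpolation=3);o[360:,400:]=cv2.resize(b[140:188,300:380],(400,240),interpolation=3)
cv2.imwrite("pics/comp3.png",o)
```

```text
t 16.7 pos [0.4969 0.263  0.2208] q [ 16.5  25.5  91.3   0.1  63.3 -70.2] open 1.001 gf 0.0 F [ 0.  -0.4 -0.8]
[[-0.998, 0.059, -0.002], [0.059, 0.998, 0.0], [0.002, 0.0, -1.0]]
```

View pics/comp3.png

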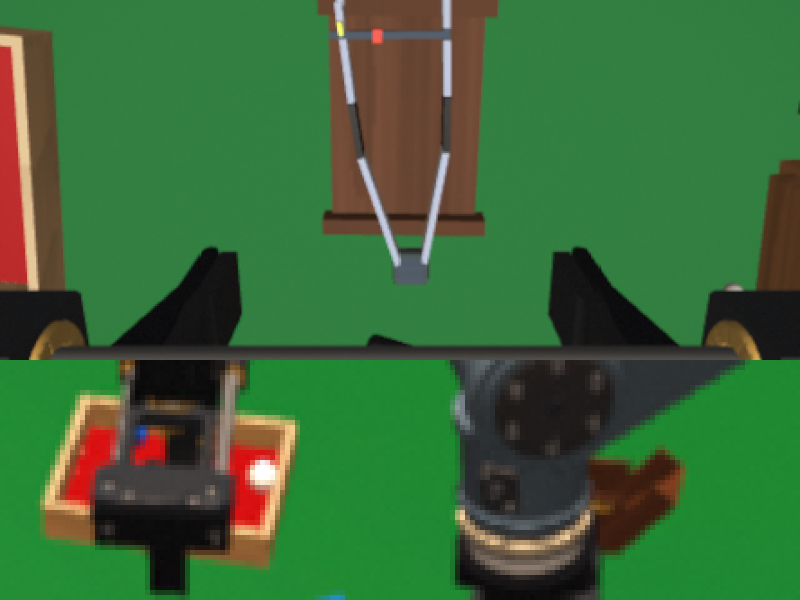

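The wrist part shows the tweezers square to the tool (fixed limb vertical at crop x≈447), plates' outer edges at crop (451,125) and (350,131), rider (377,36), pointer (340,29). The lower parts show the dish with white and blue balls visible, and the cup upright at the right behind the arm.

```bash
cat >> h.py <<'E'
def marks(im,box):
    """centroids (u,v) of the yellow pointer and the red rider in the wrist image box (u0,u1,v0,v1)"""
    u0,u1,v0,v1=box;h=cv2.cvtColor(im,cv2.COLOR_BGR2HSV)[v0:v1,u0:u1];out=[]
    for lo,hi in (((22,120,120),(36,255,255)),((0,165,140),(6,255,255))):
        m=cv2.inRange(h,lo,hi)
        n,_,st,ce=cv2.connectedComponentsWithStats(m)
        if n<2: out.append(None);continue
        k=1+np.argmax(st[1:,4]);out.append((ce[k]+[u0,v0]).round(2).tolist()+st[k].tolist())
    return out
E
python3 - <<'E'
from t import *
im=cv2.imread("pics/w3raw.png");mk=marks(im,(270,370,95,150));print(mk)
g=cv2.cvtColor(im,cv2.COLOR_BGR2GRAY)
for v in (165,170,175): print(v,im[v,286:308,1].tolist(),im[v,338:358,1].tolist())
c=optics.capture("wrist");T=wristT(c,s);M=np.array(s["tcp_rot"])
tl=lambda uv,z:(M.T@(ray(c,uv,z,T)-s["position"]))*1000
print("ptr,mark tool mm",tl(mk[0][:2],.038).round(1),tl(mk[1][:2],.038).round(1))
for uv in ((350.3,169.4),(294.2,172.8)): print(tl(uv,.030).round(1))
E
```

```text
[[288.35, 115.62, 16, 17, 5, 8, 26], [309.17, 119.54, 37, 21, 5, 8, 35]]
165 [77, 77, 77, 77, 76, 76, 76, 75, 72, 72, 72, 66, 39, 54, 71, 73, 71, 69, 67, 68, 69, 70] [70, 72, 72, 69, 70, 69, 60, 36, 55, 67, 67, 67, 69, 72, 73, 73, 72, 71, 73, 72]
170 [77, 78, 77, 77, 77, 76, 75, 75, 73, 71, 70, 70, 57, 33, 59, 71, 72, 68, 68, 69, 71, 74] [71, 71, 72, 70, 69, 67, 60, 35, 55, 66, 65, 67, 69, 71, 72, 73, 71, 72, 73, 73]
175 [77, 78, 78, 78, 78, 76, 77, 73, 72, 71, 70, 68, 70, 52, 31, 60, 69, 68, 68, 69, 71, 77] [71, 71, 70, 70, 70, 67, 60, 40, 55, 66, 65, 65, 71, 72, 73, 72, 72, 72, 71, 72]
ptr,mark tool mm [ 54.3 -28.9 183.2] [ 50.7  -9.2 183.2]
[1.000e-01 3.210e+01 1.911e+02]
[ -3.5 -25.1 191.1]
```

Emit:
send_rows(commands=[[0, 0, 0, 0.02, 0.11, 1, 1], [0, 0, 0, 0.02, 0.11, 2, 1], [0, 0, 0, 0.02, 0.11, 3, 1], [0, 0, 0, 0.02, 0.11, 4, 1], [0, 0, 0, 0.02, 0.11, 5, 1], [0, 0, 0, 0.02, 0.11, 5.8, 1], [0, 0, 0, 0.02, 0.11, 6.4, 1], [0, 0, 0, 0.02, 0.11, 6.8, 1], [0, 0, 0, 0.02, 0.11, 7, 1], [0, 0, 0, 0.02, 0.11, 7, 1], [0, 0, 0, 0.02, 0.11, 7, 0.9], [0, 0, 0, 0.02, 0.11, 7, 0.8], [0, 0, 0, 0.02, 0.11, 7, 0.7], [0, 0, 0, 0.02, 0.11, 7, 0.64], [0, 0, 0, 0.02, 0.11, 7, 0.6], [0, 0, 0, 0.02, 0.11, 7, 0.58], [0, 0, 0, 0.02, 0.11, 7, 0.58], [0, 0, 0, 0.02, 0.11, 7, 0.58]])

```text
time_s: 18.35
position: [0.4967, 0.2673, 0.0122]
tcp_rot: [[-0.998, 0.056, 0.0], [0.056, 0.998, 0.001], [-0.0, 0.001, -1.0]]
force: [-1.8, -0.9, 6.2]
opening: 0.594
grasp_force: 7.5
```

```bash
cat > chk.py <<'E'
from t import *
import sys
s=log();c=optics.capture("wrist");cv2.imwrite(f"pics/{sys.argv[1]}.png",c["image"]);M=np.array(s["tcp_rot"]);T=wristT(c,s);zt=float(sys.argv[2])
mk=marks(c["image"],(200,440,0,230));print(mk)
tl=lambda uv,z:(M.T@(ray(c,uv,z,T)-s["position"]))*1000
if all(mk):
    a,b=tl(mk[0][:2],zt+.022),tl(mk[1][:2],zt+.022);print("ptr",a.round(2),"mark",b.round(2),"pointer y - mark y (tweezers) mm",round(b[1]-a[1],2))
E
python3 chk.py g1 .016
```

```text
t 18.35 pos [0.4967 0.2673 0.0122] q [ 16.9  43.8  99.    0.1  37.2 -70. ] open 0.594 gf 7.5 F [-1.8 -0.9  6.2]
[[-0.998, 0.056, 0.0], [0.056, 0.998, 0.001], [-0.0, 0.001, -1.0]]
[[248.64, 161.62, 42, 151, 14, 23, 225], [278.14, 176.29, 71, 167, 15, 19, 244]]
ptr [ 54.98 -27.58 -25.84] mark [ 49.06 -16.24 -25.83] pointer y - mark y (tweezers) mm 11.34
```

Emit:
send_rows(commands=[[0, 0, 0, 0, 0, 0, 0.56], [0, 0, 0, 0, 0, 0, 0.54], [0, 0, 0, 0, 0, 0, 0.52], [0, 0, 0, 0, 0, 0, 0.5], [0, 0, 0, 0, 0, 0, 0.5], [0, 0, 0, 0, 0, 0, 0.5], [0, 0, 0, 0, 0, 0, 0.5]])

```text
time_s: 18.98
position: [0.4967, 0.2672, 0.0122]
tcp_rot: [[-0.998, 0.056, 0.0], [0.056, 0.998, 0.001], [-0.0, 0.001, -1.0]]
force: [-1.3, -1.1, 6.9]
opening: 0.501
grasp_force: 11.9
```

```bash
python3 chk.py g2 .016
```

```text
t 18.98 pos [0.4967 0.2672 0.0122] q [ 16.9  43.8  99.    0.1  37.2 -70. ] open 0.501 gf 11.9 F [-1.3 -1.1  6.9]
[[-0.998, 0.056, 0.0], [0.056, 0.998, 0.001], [-0.0, 0.001, -1.0]]
[[262.08, 161.56, 56, 151, 13, 22, 205], [260.54, 182.08, 53, 173, 16, 19, 226]]
ptr [ 55.01 -22.32 -25.83] mark [ 46.68 -23.33 -25.83] pointer y - mark y (tweezers) mm -1.01
```

Emit:
send_rows(commands=[[0, 0, 0, 0, 0, -0.1, 0.5], [0, 0, 0, 0, 0, -0.25, 0.5], [0, 0, 0, 0, 0, -0.45, 0.5], [0, 0, 0, 0, 0, -0.7, 0.5], [0, 0, 0, 0, 0, -1, 0.5], [0, 0, 0, 0, 0, -1.3, 0.5], [0, 0, 0, 0, 0, -1.6, 0.5], [0, 0, 0, 0, 0, -1.9, 0.5], [0, 0, 0, 0, 0, -2.2, 0.5], [0, 0, 0, 0, 0, -2.5, 0.5], [0, 0, 0, 0, 0, -2.7, 0.5], [0, 0, 0, 0, 0, -2.8, 0.5], [0, 0, 0, 0, 0, -2.8, 0.5], [0, 0, 0, 0, 0, -2.8, 0.5], [0, 0, 0, 0, 0, -2.8, 0.5]])

```text
time_s: 20.28
position: [0.4962, 0.267, 0.0952]
tcp_rot: [[-0.998, 0.056, -0.001], [0.056, 0.998, 0.001], [0.001, 0.001, -1.0]]
force: [0.7, -0.2, -1.4]
opening: 0.501
grasp_force: 9.2
```

```bash
python3 chk.py g3 .1
python3 - <<'E'
import cv2,numpy as np
o=np.zeros((600,800,3),np.uint8);im=cv2.imread("pics/g3.png")
o[:300,:]=cv2.resize(im[60:240,80:560],(800,300),interpolation=3)
o[300:,:400]=cv2.resize(im[130:220,220:340],(400,300),interpolation=3)
o[300:,400:]=cv2.resize(cv2.imread("pics/g2.png")[60:330,140:500],(400,300))
cv2.imwrite("pics/comp4.png",o)
E
```

```text
t 20.28 pos [0.4962 0.267  0.0952] q [ 16.9  35.8  97.2   0.1  47.1 -69.9] open 0.501 gf 9.2 F [ 0.7 -0.2 -1.4]
[[-0.998, 0.056, -0.001], [0.056, 0.998, 0.001], [0.001, 0.001, -1.0]]
[[262.75, 162.25, 57, 151, 12, 23, 208], [260.1, 182.62, 53, 174, 15, 18, 223]]
ptr [ 54.93 -21.92 -26.76] mark [ 46.72 -23.36 -26.77] pointer y - mark y (tweezers) mm -1.44
```

View pics/comp4.png

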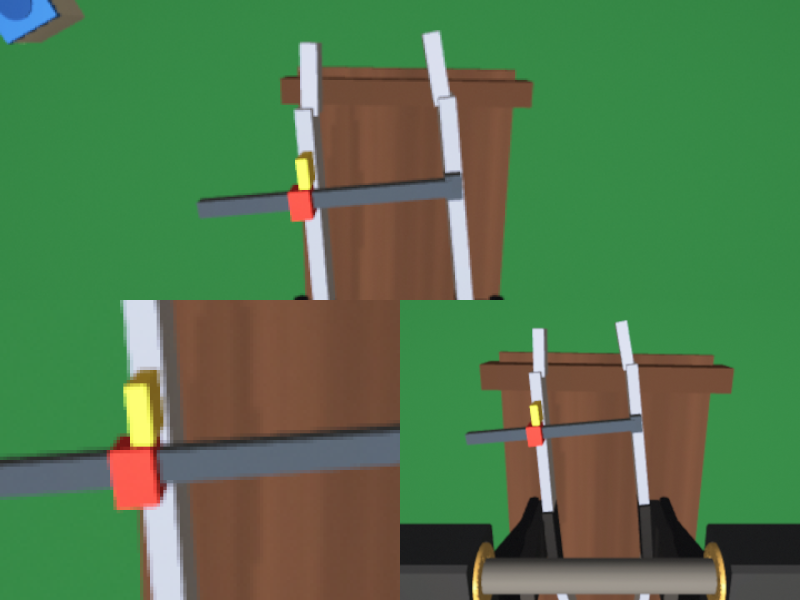

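The pictures show the tweezers lifted level, turned about 6° in the pads; rider's top at crop (137,478), pointer's top at (140,413), so with the turn allowed for the pointer is about 1.2 mm past the mark. I'll open a trifle and carry them to the dish.

Run:
```python
from t import *
s=read_state();c=optics.capture("wrist");T=wristT(c,s)
tips=[ray(c,uv,.114,T) for uv in ((339,81),(266,87))];m=(tips[0]+tips[1])/2
print(np.round(tips,3),np.linalg.norm(tips[0]-tips[1]),"mid rel TCP",(m-s["position"]).round(3))
d=np.r_[c0-m[:2] if False else np.array([.512,-.011])-m[:2],0.0];pos=s["position"]+d;print("target",pos.round(3))
r=row(s,pos,np.array(s["tcp_rot"]),.508);print(r)
q=np.array(s["joint_positions"])
for k in np.linspace(0,1,5): q,e=ik(s["position"]+k*d,np.array(s["tcp_rot"]),q,p,off);print(q.round(0),round(e,4))
```

```text
[[0.412 0.279 0.114]
 [0.412 0.251 0.114]] 0.0282577912648661 mid rel TCP [-0.084 -0.002  0.019]
target [ 0.596 -0.009  0.095]
[0.0, 0.0, 0.0, -3.85, -9.01, -0.01, 0.51]
[ 17.  36.  97.   0.  47. -70.] 0.0
[  9.  35.  98.   0.  47. -78.] 0.0
[  2.  36.  98.   0.  47. -85.] 0.0
[ -5.  36.  96.   0.  48. -92.] 0.0
[-12.  38.  92.   0.  50. -98.] 0.0
```

Emit:
send_rows(commands=[[0, 0, 0, 0, -0.05, 0, 0.508], [0, 0, 0, -0.1, -0.2, 0, 0.508], [0, 0, 0, -0.2, -0.5, 0, 0.508], [0, 0, 0, -0.4, -0.95, 0, 0.508], [0, 0, 0, -0.65, -1.5, 0, 0.508], [0, 0, 0, -0.9, -2.1, 0, 0.508], [0, 0, 0, -1.2, -2.75, 0, 0.508], [0, 0, 0, -1.45, -3.4, 0, 0.508], [0, 0, 0, -1.75, -4.05, 0, 0.508], [0, 0, 0, -2, -4.7, 0, 0.508], [0, 0, 0, -2.3, -5.35, 0, 0.508], [0, 0, 0, -2.55, -6, 0, 0.508], [0, 0, 0, -2.85, -6.6, 0, 0.508], [0, 0, 0, -3.1, -7.2, 0, 0.508], [0, 0, 0, -3.3, -7.75, 0, 0.508], [0, 0, 0, -3.55, -8.25, 0, 0.508], [0, 0, 0, -3.7, -8.65, 0, 0.508], [0, 0, 0, -3.8, -8.9, 0, 0.508], [0, 0, 0, -3.85, -9, 0, 0.508], [0, 0, 0, -3.85, -9, 0, 0.508]])

```text
time_s: 22.05
position: [0.5968, -0.0096, 0.0952]
tcp_rot: [[-0.998, 0.057, -0.0], [0.057, 0.998, 0.001], [0.0, 0.001, -1.0]]
force: [0.2, 0.4, 0.0]
opening: 0.512
grasp_force: 8.9
```

Emit:
send_rows(commands=[[0, 0, 0, 0, 0, 0, 0.508], [0, 0, 0, 0, 0, 0, 0.508], [0, 0, 0, 0, 0, 0, 0.508], [0, 0, 0, 0, 0, 0, 0.508]])

```text
time_s: 22.38
position: [0.5964, -0.0081, 0.0953]
tcp_rot: [[-0.998, 0.055, -0.001], [0.055, 0.998, 0.001], [0.001, 0.001, -1.0]]
force: [-0.9, 0.0, -0.7]
opening: 0.511
grasp_force: 8.9
```

```bash
python3 chk.py g4 .1
python3 - <<'E'
import cv2,numpy as np
from h import optics
im=cv2.imread("pics/g4.png");o=np.zeros((600,800,3),np.uint8)
o[:360,:500]=cv2.resize(im[30:210,170:420],(500,360),interpolation=3)
o[:360,500:]=cv2.resize(im[140:200,235:285],(300,360),interpolation=3)
b=optics.capture("side")["image"];t=optics.capture("top")["image"]
o[360:,:400]=cv2.resize(b[185:245,285:385],(400,240),interpolation=3)
o[360:,400:]=cv2.resize(t[170:260,300:450],(400,240),interpolation=3)
cv2.imwrite("pics/comp5.png",o)
E
```

```text
t 22.38 pos [ 0.5964 -0.0081  0.0953] q [-11.5  37.6  92.3   0.1  50.1 -98.4] open 0.511 gf 8.9 F [-0.9  0.  -0.7]
[[-0.998, 0.055, -0.001], [0.055, 0.998, 0.001], [0.001, 0.001, -1.0]]
[[228.82, 77.59, 12, 61, 35, 34, 913], [336.39, 56.83, 19, 0, 187, 197, 10595]]
ptr [ 86.18 -32.75 -26.67] mark [ 93.22   6.14 -26.61] pointer y - mark y (tweezers) mm 38.89
```

View pics/comp5.png

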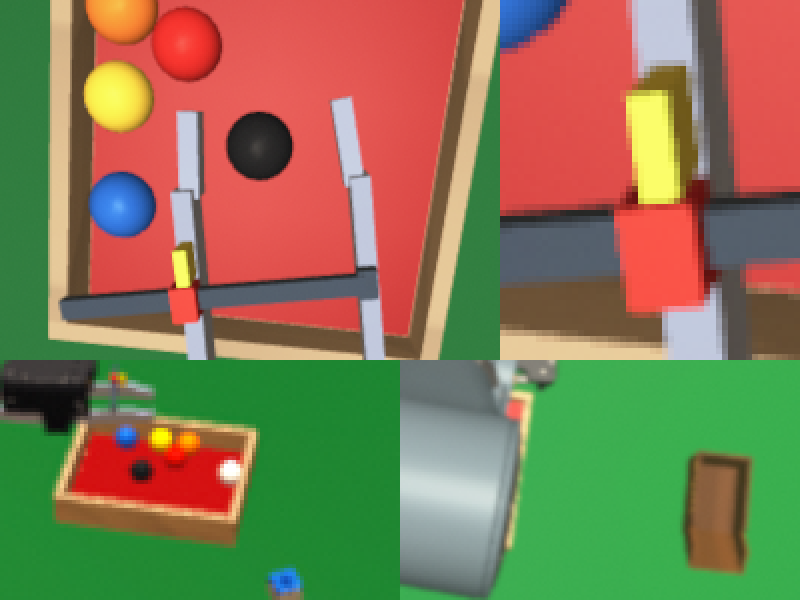

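The last view shows all six balls in the dish, the cup upright at (718,512), both tips over the dish, and the pointer's line meeting the rider's middle to within about 0.7 mm. Handing in.

```bash
python3 -c "
from rig import bot
print(bot.hand_in())"
```

```text
the job is handed in; nothing more can be done
None
```

I handed the job in at about 22 s with all six balls in the dish, the cup upright on the table, and the tweezers held level about 100 mm up with both tips over the dish and the pointer an estimated 0.7 mm or less from the mark; the hand-in gave no verdict.

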